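# Tuck the flip-top flap under its lip

### The arm

A 7-joint arm with a two-finger parallel gripper is mounted at the origin on the work surface. World frame = base frame: x ahead of the robot, y to its left, z up, the work surface at z = 0. Lengths are in m, angles in rad, forces in N, time in s.
With the tool pointing down it reaches from about 0.4 to 0.85 m from the base axis. Payload 10.4 kg.
Tool frame: the origin (TCP) lies at the very end of the fingers, on their centre line; the grasp point (between the pads) lies 19 mm behind it (manip.tcp_to_grasp is the distance from the TCP to the grasp point, in m); x points along the fingers, y is the direction in which the jaws open and shut, and the axes are right-handed (so a half turn about x gives the same grasp; the last joint's range is limited). The gripper opens to 85 mm and grips with 20 to 120 N. Pads are 22 mm wide; open, the fingers measure 114 mm over their backs; the gripper's body (76 mm by 85 mm) begins 54 mm behind the grasp point. The pads swing forward as they close: fully open they stand 13 mm farther back than shut.
Start: joints at [-1.364, 0.332, -0.065, 1.46, 0.022, 1.35, -0.088], TCP at [0.142, 0.609, 0.231] pointing down, gripper open.
Joint ranges: [-2.6, 2.6], [-0.5, 2.12], [-1.47, 1.34], [0.16, 2.42], [-1.27, 4.41], [0.06, 2.06], [-2.6, 2.6]. Speed limits (rad/s): [2.22, 2.22, 2.79, 2.79, 3.14, 3.14, 3.14].

### API

Orientations are given as a unit quaternion [x, y, z, w].
In Python, from workcell import manip, cams, hand_in gives the robot as it stands.
- The arm moves only by the shell command python3 -m handwheel 'ROWS' [FORCE]. ROWS is text: rows parted by semicolons, each of 7 numbers parted by spaces: the shift along the tool's x, y, z in mm, then the turn, a rotation vector about the tool's x, y, z in rad, then the finger opening in mm, from 0 to 85.4. A call has 1 to 8 rows; each row shifts and turns the commanded pose from where the row before left it, along the tool's axes as they then stand; what a row does not reach is not made up. A row lasts 1/10 s, in which the tool goes at most 50 mm and 8.59 degrees, less where a joint would pass 70% of its speed; a pose out of reach is approached as far as the arm can. A call with a gripper value outside its range is refused whole. The fingers move at their own pace and stop on an object; FORCE is the grip in N (left out, the last holds). Time passes only in rows, so rows that do not move let the fingers close. It gives the time, the measured TCP pose, the force and the opening at its end, in the units of the state.
- manip.get_obs(): the state, without advancing time (a new reading comes with each control period).
- cams.camera(name): name is "side" or "top"; returns a dict with "color" (384x512x3 uint8, blue, green, red), "depth" (384x512 float32, m along the optical axis (not along the pixel's ray), 0 where there is no reading), "camera_matrix" (3x3 intrinsics, pixels), "distortion" ([k1, k2, p1, p2, k3] as OpenCV has them; the pictures are not rectified), "origin" and "attitude" of the camera in the world. Camera axes: x right, y down, z forward; pixel columns grow to the right and rows downward; lengths in m; the calibration is good to about 2 mm. A picture is of the moment at which its call begins.
- hand_in(): hands the job in, once; it reports no verdict.
Trained networks look in the newest picture that a camera, given by its name, has taken for a name from the list of things; names that differ only in an ending like _2 or _b are one class to them, and where a whole thing is asked for, a point or a joint stands for the part that bears it (a point fixed in the world has none). Each returns a list of dicts, best first, with "conf" (0 to 1); they miss things now and then, are a little off and sometimes report something else, mostly with a low value. They report only what shows in the picture. A call takes as long as a camera call. They do not tell look-alikes from the thing itself.
- cams.recognise(camera, thing): "box" ([left, top, width, height] in pixels, round what is visible of it).
- cams.outline_of(camera, thing): "region" (384x512 bool, what is visible of it) and "box" ([left, top, width, height] in pixels, round what is visible of it).
The state is a dict: "clock": time; "joint_pos": joint angles; "joint_velocities": joint speeds; "tau": joint torques, N m; "position": TCP position; "ee_rot": TCP orientation; "ft_force": force on the tool from outside, world axes, zero at the start; "torque": the same for the moment, N m; "grip_width": opening from 0.0 (shut) to 1.0 (fully open).
Only numpy, scipy, OpenCV 4.12 (cv2) and the standard library are available. Lean on these libraries where they do the work, as an engineer would, in place of code of your own. Each camera call takes 0.05 s, during which the arm holds its last target.

### The job

Close the purple flip-top container without picking anything up: with the fingertips, push the standing flap over until it lies flat on the lid, keep it pressed down and push it along so that its free edge slides fully home beneath the retaining lip, then let go so that it stays tucked. The container stays on the counter about where it stands, and the blender jar, the tumbler and the spoon are left alone.

Things in the scene. Friction and masses are not known exactly. Their poses are not given: they have to be found in the camera images.
- container: purple plastic box, 150 x 120 x 85 mm (x, y, z), full, about 0.95 kg, loose on the counter. Origin: centre of its underside; x from the hinge side to the lip side, y along the hinge, z up. Its deck is flat at z = 85 mm with a pour opening in the middle. A rigid flap is hinged near the -x end: closed it lies along +x over the deck; open it stands up or leans back over the -x side
- flap_fold (a joint): fold angle of the flap, rad: 0 = flat (stop), 1.57 = upright, 2.3 = leaning fully back (stop). Weak spring and friction: it rests anywhere between about 1.4 and 2.3, but let go when flat and not tucked it springs up to about 1.1; about 1 N at mid flap holds it flat. Tucked and let go, it may rise against the lip, to at most about 0.04
- flap_slide (a joint): how far the flap has slid along its own plane out of its slotted hinge, m: 0 = fully in (starts so), 0.016 = fully out, away from the hinge (stop); about 1.5 N of friction, stays where left. At 0 the flap folds down just clear of the lip (edge 2 mm short of its flare, 6 mm short of lip_edge); at 0.016 the flat flap's edge is 10 mm beneath the lip
- hinge_line (a point): middle of the hinge axis, fixed in the container at x = -55, y = 0, z = 88 mm; axes as the container's
- lip_edge (a point): middle of the lip's lower front edge, fixed in the container at x = 41, y = 0, z = 93.5 mm. The lip is a ledge near the container's +x end, 70 mm wide (y), 24 mm deep, open towards the hinge, underside 8.5 mm and top 12.5 mm above the deck, its back wall at x = 57 mm. Its mouth is flared upward, the flare reaching 4 mm nearer the hinge
- flap_edge (a point): middle of the flap's free edge, on its outer face (the top face when closed), 90 mm from the hinge axis when slid in. The flap is 90 mm wide (y) and 4 mm thick, its mid-plane passes through the hinge axis; x axis from the hinge to the free edge, z axis out of the outer face
- flap_ridge (a point): foot of the push ridge on the flap's outer face, 56 mm from the hinge axis when slid in: a straight ridge over the whole width, 8 mm high, its upright face towards the hinge, sloping down towards the free edge over 16 mm. A fingertip can push on the upright face; axes as the flap's
- blender_jar: glass blender jar with a black foot, 120 mm across at the rim, 190 mm tall, with a handle to 92 mm from its axis at its +y side; origin: centre of its underside. To be left alone
- tumbler: plain steel tumbler, 76 mm across, 125 mm tall; origin: centre of its underside. To be left alone
- spoon: wooden spoon 260 mm long lying on the counter along its x axis, beyond the container; origin: underside near its middle. To be left alone
There are look-alikes about, which are no part of the job. Leave any brown look-alike of the container alone.

How it is judged:
On the way, in this order (a step that is already met when the one before it is completed fails the run):
1. the flap is folded down flat, not yet under the lip (value of joint flap_fold below 0.1 rad and value of joint flap_slide below 0.008 m).
2. the flap's edge is beneath the lip (value of joint flap_fold below 0.07 rad and value of joint flap_slide above 0.0115 m), for 0.2 s.
At the end, for the whole second after the job is handed in: the flap lies flat (fold angle under 0.07 rad) with its free edge at least 5 mm beneath the lip (slid out by more than 11.5 mm of 16), and stays so when let go; the container stands upright and still on the counter (all of step 2 and z of flap_edge in the frame of lip_edge below 0.002 m and x of flap_edge in the frame of lip_edge above 0.005 m and angle between container's own z axis and vertical below 0.05 rad and linear speed of container below 0.02 m/s and height (world z) of container below 0.006 m); the robot touches nothing.
It fails at once if the container is lifted or tipped (height (world z) of container above 0.015 m or angle between container's own z axis and vertical above 0.2 rad).
It fails at once if the container is shoved more than 60 mm away (distance of container from where it was at the start of the episode above 0.06 m).
It fails at once if the blender jar is moved by more than 30 mm (distance of blender_jar from where it was at the start of the episode above 0.03 m).
It fails at once if the tumbler is moved by more than 30 mm (distance of tumbler from where it was at the start of the episode above 0.03 m).
It fails at once if the spoon is moved by more than 30 mm (distance of spoon from where it was at the start of the episode above 0.03 m).
It also fails if it takes over 40 s, if anything falls off the work surface, if the arm or the gripper's body presses on something with over 40 N, if the wrist force passes 120 N, or if a joint passes its speed limit or range.

## Working session

There is one attempt and no reset: what is moved stays moved. The work goes in short steps, Python scripts to look and compute and a shell command to move; the robot and the scene stay as the last step left them, time stands still between calls to the robot, and variables do not carry over. Pictures are saved under pics/ and viewed, and the job is handed in when it is done.

```bash
ls; mkdir -p pics
python3 - <<'E'
from workcell import manip, cams
import cv2,numpy as np
print(manip.get_obs())
for n in("side","top"):
    c=cams.camera(n); cv2.imwrite(f"pics/{n}0.png",c["color"]); print(n,c["camera_matrix"],c["distortion"],c["origin"],c["attitude"])
    for t in("container","flap_edge","blender_jar","tumbler","spoon"):
        print(t,[(r["box"],round(r["conf"],2)) for r in cams.recognise(n,t)])
E
```

```text
pics
{'clock': 0.0, 'joint_pos': array([-1.36362696,  0.33287681, -0.06472531,  1.46092248,  0.02161415,
        1.34986899, -0.08844059]), 'joint_velocities': array([-0.00097969,  0.00185271,  0.00023702,  0.00194551, -0.00035873,
       -0.00040097, -0.00023761]), 'tau': array([-6.61527902e-04, -6.25458455e+01,  4.86862706e-02, -3.91604626e+01,
        1.61767309e-02,  1.00071533e-02,  2.53957461e-05]), 'position': array([0.14225802, 0.60822804, 0.23052189]), 'ee_rot': array([ 0.08053291,  0.70248182, -0.08150617,  0.7024176 ]), 'ft_force': array([0.45707962, 0.73300116, 0.27813101]), 'torque': array([ 0.02666854, -0.03446292,  0.01055075]), 'grip_width': 0.9975313654918769}
side [[457.45004412   0.         258.10856657]
 [  0.         457.45004412 194.03954804]
 [  0.           0.           1.        ]] [0.04486614 0.         0.         0.         0.        ] [ 0.5342413  -0.80798944  0.99576802] [ 0.93225766 -0.01270981  0.01117477 -0.36139901]
container [([147.7, 148.0, 65.1, 60.5], 0.68), ([223.1, 147.8, 62.7, 73.7], 0.65), ([227.4, 146.1, 9.8, 41.7], 0.65), ([204.9, 222.9, 63.
[... 234 characters left out ...]
.3, 90.9, 23.8, 40.2], 0.59)]
spoon [([313.7, 175.5, 24.2, 70.7], 0.96)]
top [[431.79231035   0.         252.8760279 ]
 [  0.         431.79231035 194.34739542]
 [  0.           0.           1.        ]] [-0.10554378  0.          0.          0.          0.        ] [2.95632490e-01 1.12174004e-03 1.45484867e+00] [ 0.7067709  -0.69975292  0.0747267  -0.07236486]
container [([207.6, 174.9, 48.1, 53.4], 0.81), ([273.6, 198.4, 38.6, 48.3], 0.59)]
flap_edge [([282.2, 203.8, 28.5, 32.1], 0.94), ([210.4, 211.5, 30.5, 12.0], 0.63), ([189.7, 250.1, 36.5, 38.5], 0.58)]
blender_jar [([367.7, 187.4, 54.7, 52.9], 0.7)]
tumbler [([107.8, 182.7, 34.2, 26.0], 0.87)]
spoon [([209.9, 142.3, 68.1, 12.4], 0.63)]
```

Run:
```python
import cv2
for n in("side","top"):
    i=cv2.imread(f"pics/{n}0.png"); cv2.imwrite(f"pics/{n}0b.png",cv2.resize(i,(800,600),interpolation=cv2.INTER_CUBIC))
    if n=="side": c=i[80:300,100:360]
    else: c=i[120:300,150:400]
    cv2.imwrite(f"pics/{n}0c.png",cv2.resize(c,None,fx=2.7,fy=2.7,interpolation=cv2.INTER_CUBIC))
```

```text
(no output)
```

View pics/side0b.png

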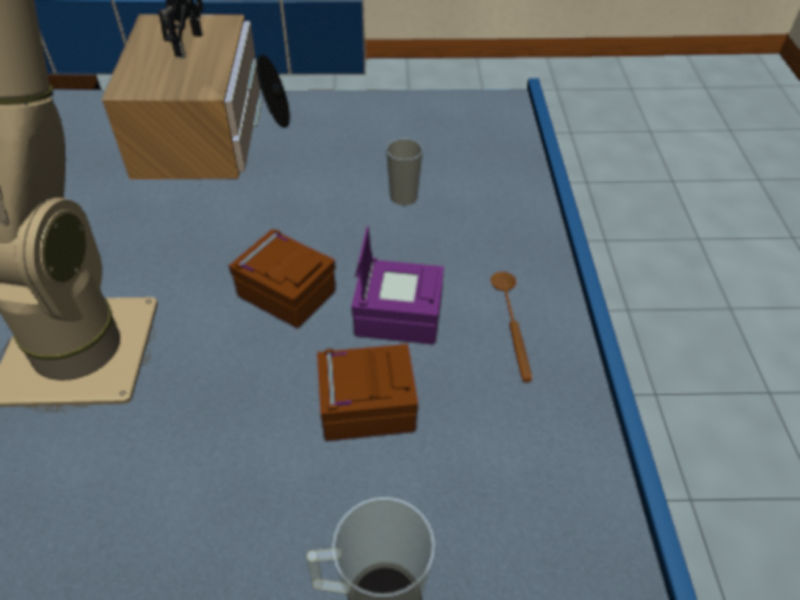

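View pics/top0b.png

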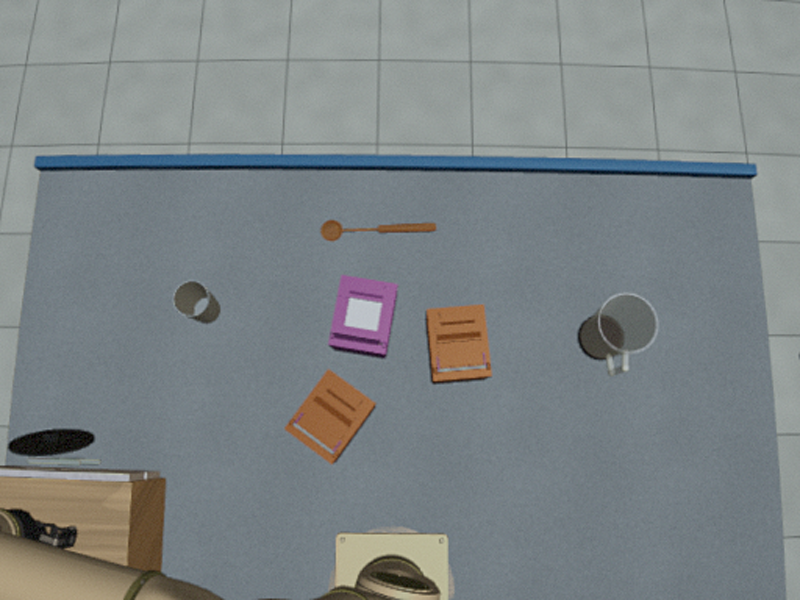

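View pics/top0c.png

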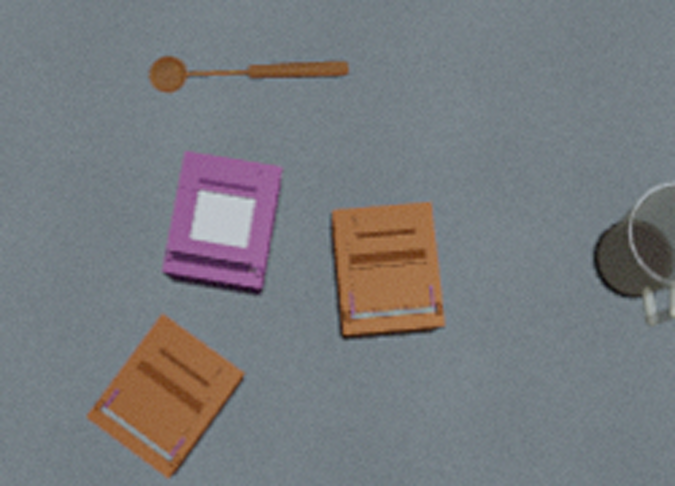

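View pics/side0c.png

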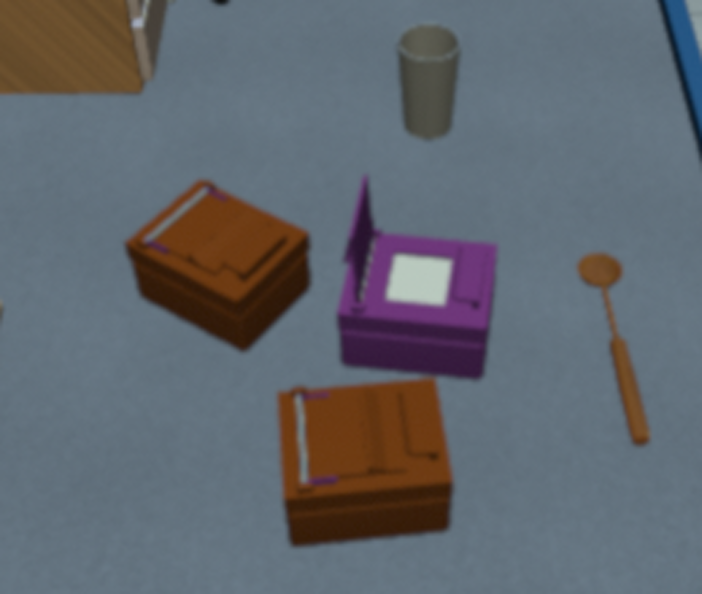

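Candidates for the container: purple with open flap at top (231,202) / side (254,188); brown closed ones at top (293,220), (212,267) / side (235,253), (180,178). The purple one with its flap standing is mine, as the close crops show. Now its pose.

```bash
cat > h.py <<'E'
import cv2,numpy as np
from scipy.spatial.transform import Rotation as R
from workcell import manip, cams
def cloud(c):
    h,w=c["depth"].shape
    uv=np.stack(np.meshgrid(np.arange(w),np.arange(h)),-1).reshape(-1,1,2).astype(np.float32)
    n=cv2.undistortPoints(uv,c["camera_matrix"],c["distortion"]).reshape(h,w,2)
    d=c["depth"]; P=np.dstack([n*d[...,None],d])
    return P@R.from_quat(c["attitude"]).as_matrix().T+c["origin"]
def purple(c):
    H=cv2.cvtColor(c["color"],cv2.COLOR_BGR2HSV)
    return (H[...,0]>135)&(H[...,0]<160)&(H[...,1]>90)&(c["depth"]>0)
def proj(c,p):
    Rm=R.from_quat(c["attitude"]).as_matrix().T
    return cv2.projectPoints(np.atleast_2d(p).astype(float),cv2.Rodrigues(Rm)[0],-Rm@c["origin"],c["camera_matrix"],c["distortion"])[0].reshape(-1,2)
E
python3 - <<'E'
from h import *
for n in("top","side"):
    c=cams.camera(n);W=cloud(c);m=purple(c)
    l,s,_,_=cv2.connectedComponentsWithStats(m.astype(np.uint8))[1:][0],cv2.connectedComponentsWithStats(m.astype(np.uint8))[2],0,0
    k=1+np.argmax(s[1:,4]);m=l==k
    m=cv2.morphologyEx(m.astype(np.uint8),cv2.MORPH_CLOSE,np.ones((3,3)))>0
    P=W[m&(c["depth"]>0)]; print(n,s[k],np.histogram(P[:,2],np.arange(-.01,.2,.01)))
    D=P[(P[:,2]>.075)&(P[:,2]<.102)]; print("deckz",np.median(D[:,2]),cv2.minAreaRect(D[:,:2].astype(np.float32)*1000), D[:,:2].min(0),D[:,:2].max(0))
    F=P[P[:,2]>.105]; 
    if len(F)>10:
        m0=F.mean(0);u,sv,vt=np.linalg.svd(F-m0);print("flap",len(F),m0,vt,sv,F.min(0),F.max(0))
    for t in ("blender_jar","tumbler"):
        for r in cams.outline_of(n,t)[:1]:
            Q=W[r["region"]&(c["depth"]>0)];Q=Q[Q[:,2]>.02];print(t,np.median(Q,0),Q.min(0),Q.max(0))
E
```

```text
top [211 177  43  52 828] (array([  0,   0,   0,   0,   7,   9,  17,  14,  41, 596, 177,  60,   3,
         0,   1,  22,  62,  16,  34,  10]), array([-0.01,  0.  ,  0.01,  0.02,  0.03,  0.04,  0.05,  0.06,  0.07,
        0.08,  0.09,  0.1 ,  0.11,  0.12,  0.13,  0.14,  0.15,  0.16,
        0.17,  0.18,  0.19]))
deckz 0.08630292886648339 ((563.303955078125, 64.44539642333984), (115.87052154541016, 150.90452575683594), 80.9959716796875) [ 0.4812013  -0.00212877] [0.64245541 0.13190325]
flap 150 [0.50225417 0.07475001 0.16015073] [[-0.14257069 -0.98635539 -0.08232035]
 [ 0.48886451  0.00214425 -0.87235709]
 [-0.86063064  0.16461605 -0.48188844]] [0.32138336 0.1875004  0.12998334] [0.49068455 0.02817942 0.10648692] [0.60085963 0.11954713 0.18312938]
blender_jar [ 0.53458563 -0.46831126  0.11956772] [ 0.44057222 -0.51014577  0.02001682] [ 0.58892676 -0.39066192  0.1948496 ]
tumbler [0.58813053 0.42502447 0.08183631] [0.54724525 0.37674747 0.02018727] [0.62105426 0.45072544 0.13210679]
side [ 225  146   59   74 2228] (array([  1,   9, 113, 113, 124, 120, 129, 125, 142, 924, 219,  35,  19,

[... 195 characters left out ...]
7,  0.18,  0.19]))
deckz 0.08496549203915033 ((563.5823974609375, 63.56964874267578), (126.6817855834961, 149.75650024414062), 82.1549301147461) [ 0.48210105 -0.00751637] [0.64461449 0.13085968]
flap 204 [0.5051784  0.05989368 0.14902584] [[-0.14678048 -0.92855915 -0.34093018]
 [-0.13305396 -0.32299714  0.93700026]
 [-0.98017964  0.18289546 -0.0761388 ]] [0.37710338 0.31155323 0.02665461] [0.49229367 0.02129104 0.10512091] [0.51776917 0.11363253 0.18048221]
blender_jar [ 0.52567801 -0.42028698  0.12809256] [ 0.43953265 -0.51105554  0.02002608] [ 0.58946051 -0.39373323  0.1949413 ]
tumbler [0.58542269 0.39213318 0.09398717] [0.55062438 0.37506963 0.0201057 ] [0.62203826 0.45773915 0.12934422]
```

```bash
cat >> h.py <<'E'
YAW=np.deg2rad(-8.7); C=np.array([.5635,.0640,0])
Rc=R.from_euler('z',YAW).as_matrix()
def cw(p): return C+Rc@(np.array(p)/1000)
RT=Rc@np.array([[0,0,1],[0,1,0],[-1,0,0]]).astype(float)  # cols: tool x down, y=cont y, z=cont x
def st(o=None):
    o=o or manip.get_obs(); q=R.from_quat(o["ee_rot"]).as_matrix()
    print("t",round(o["clock"],2),"tcp",o["position"].round(4),"in cont mm",(Rc.T@(o["position"]-C)*1000).round(1),"F cont",(Rc.T@o["ft_force"]).round(2),"grip",round(o["grip_width"],3))
    print("rot err to want (tool axes)",R.from_matrix(q.T@RT).as_rotvec().round(3))
    return o,q
def to(p):
    o,q=st(); print("shift tool mm",(q.T@(cw(p)-o["position"])*1000).round(1))
E
python3 - <<'E'
from h import *
o,q=st();print(q.round(3))
to((-110,0,230))
c=cams.camera("top");W=cloud(c)
p=W.reshape(-1,3);
for x in np.arange(-.1,.5,.1):
  print(round(x,1),[round(float(p[(abs(p[:,0]-x-.05)<.05)&(abs(p[:,1]-y-.05)<.05)][:,2].max(initial=-1)),2) for y in np.arange(-.1,.8,.1)])
pts=[cw(a) for a in [(75,60,85),(75,-60,85),(-75,-60,85),(-75,60,85),(-55,-45,88),(-55,45,88),(41,-35,93.5),(41,35,93.5)]]
th=1.65
pts+=[cw((-55+90*np.cos(th),s*45,88+90*np.sin(th))) for s in(-1,1)]
for n,b in(("top",(120,300,150,400)),("side",(80,300,100,360))):
    c=cams.camera(n);i=cv2.resize(c["color"],None,fx=5,fy=5,interpolation=cv2.INTER_CUBIC)
    for a in proj(c,pts): cv2.circle(i,tuple(int(v) for v in (a*5+2)),3,(0,255,0),-1)
    a=proj(c,[C])[0].astype(int)*5; i=i[a[1]-300:a[1]+200,a[0]-250:a[0]+250]; cv2.imwrite(f"pics/{n}1.png",i)
E
```

```text
t 0.9 tcp [0.1423 0.6086 0.2314] in cont mm [-498.7  474.6  231.4] F cont [0.29 0.41 0.1 ] grip 1.004
rot err to want (tool axes) [-0.078 -0.    -0.   ]
[[ 0.     0.228  0.974]
 [ 0.     0.974 -0.228]
 [-1.     0.    -0.   ]]
t 0.9 tcp [0.1423 0.6086 0.2314] in cont mm [-498.7  474.6  231.4] F cont [0.29 0.41 0.1 ] grip 1.004
rot err to want (tool axes) [-0.078 -0.    -0.   ]
shift tool mm [   1.3 -442.9  424.5]
-0.1 [-1.0, -1.0, 0.01, 0.01, 0.01, -1.0, -1.0, -1.0, -1.0]
0.0 [0.33, 0.55, 0.54, 0.01, 0.01, 0.2, 0.21, 0.2, -1.0]
0.1 [0.02, 0.02, 0.64, 0.7, 0.69, 0.67, 0.59, 0.43, 0.21]
0.2 [0.01, 1.45, 0.1, 0.01, 0.01, 0.21, 0.21, 0.21, 0.2]
0.3 [0.01, 0.1, 0.1, 0.1, 0.01, 0.01, 0.01, 0.11, 0.11]
0.4 [0.1, 0.18, 0.11, 0.01, 0.01, 0.01, 0.01, 0.01, 0.01]
```

View pics/top1.png

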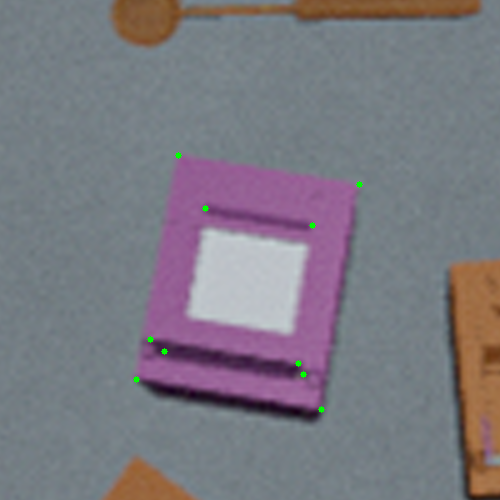

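View pics/side1.png

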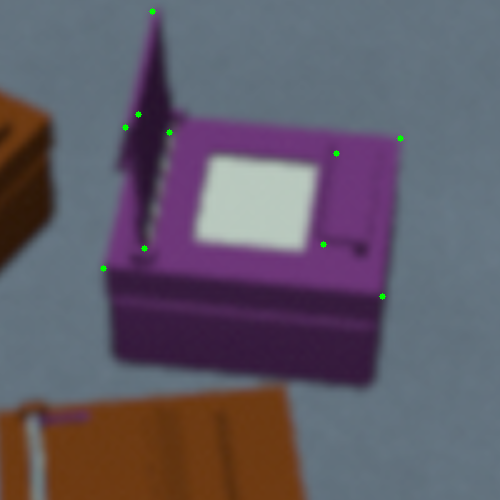

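```bash
python3 -m handwheel '-20 0 0 0 0 0 85; -10 -25 25 0 0 0 85; 0 -35 33 -0.026 0 0 85; 0 -35 34 -0.026 0 0 85; 0 -36 35 -0.026 0 0 60; 0 -36 35 0 0 0 30; 0 -36 35 0 0 0 0; 0 -36 35 0 0 0 0' 30; python3 -c "
from h import *
to((-110,0,230))"
```

```text
clock: 1.85
position: [0.3273, 0.3304, 0.2616]
ee_rot: [0.054, 0.705, -0.053, 0.705]
ft_force: [1.5, 0.4, 0.7]
grip_width: 0.326
t 1.85 tcp [0.3273 0.3304 0.2616] in cont mm [-273.8  227.6  261.6] F cont [1.4  0.6  0.67] grip 0.326
rot err to want (tool axes) [ 0.     0.    -0.001]
shift tool mm [  31.4 -227.7  163.8]
```

```bash
python3 -m handwheel '0 -43 30 0 0 0 0; 0 -43 30 0 0 0 0; 0 -43 30 0 0 0 0; 10 -40 25 0 0 0 0; 20 -25 15 0 0 0 0; 0 0 0 0 0 0 0; 0 0 0 0 0 0 0'; python3 -c "
from h import *
to((-100,0,140))
for n in('side','top'):
    c=cams.camera(n);i=cv2.resize(c['color'],None,fx=3,fy=3,interpolation=cv2.INTER_CUBIC)
    a=proj(c,[C])[0].astype(int)*3; cv2.imwrite(f'pics/{n}2.png',i[max(a[1]-300,0):a[1]+150,a[0]-250:a[0]+250])"
```

```text
clock: 2.55
position: [0.4222, 0.1272, 0.2313]
ee_rot: [0.054, 0.705, -0.054, 0.705]
ft_force: [-0.5, 0.1, -0.8]
grip_width: 0.001
t 2.55 tcp [0.4222 0.1272 0.2313] in cont mm [-149.2   41.1  231.3] F cont [-0.49  0.03 -0.8 ] grip 0.001
rot err to want (tool axes) [-0.001 -0.    -0.   ]
shift tool mm [ 91.2 -41.1  49.3]
```

View pics/side2.png

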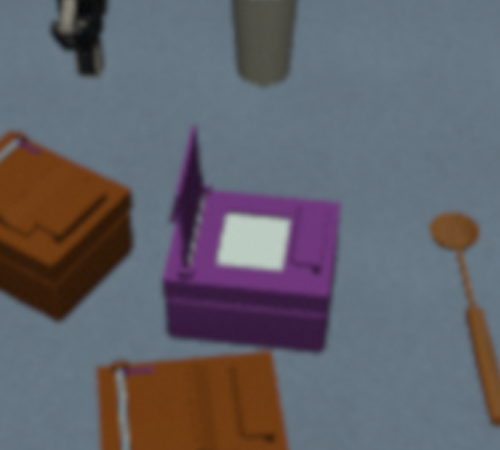

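```bash
python3 -m handwheel '15 -14 10 0 0 0 0; 30 -14 15 0 0 0 0; 30 -13 15 0 0 0 0; 26 0 9 0 0 0 0; 0 0 0 0 0 0 0'; python3 -c "
from h import *
st()
for n in('side',):
    c=cams.camera(n);i=cv2.resize(c['color'],None,fx=4,fy=4,interpolation=cv2.INTER_CUBIC)
    a=proj(c,[C])[0].astype(int)*4; cv2.imwrite(f'pics/{n}3.png',i[max(a[1]-350,0):a[1]+150,a[0]-350:a[0]+250])"
```

```text
clock: 3.15
position: [0.4635, 0.0797, 0.1279]
ee_rot: [0.052, 0.706, -0.054, 0.704]
ft_force: [-0.1, -0.2, 0.3]
grip_width: -0.002
t 3.15 tcp [0.4635 0.0797 0.1279] in cont mm [-101.2    0.4  127.9] F cont [-0.07 -0.21  0.27] grip -0.002
rot err to want (tool axes) [ 0.001 -0.004  0.003]
```

View pics/side3.png

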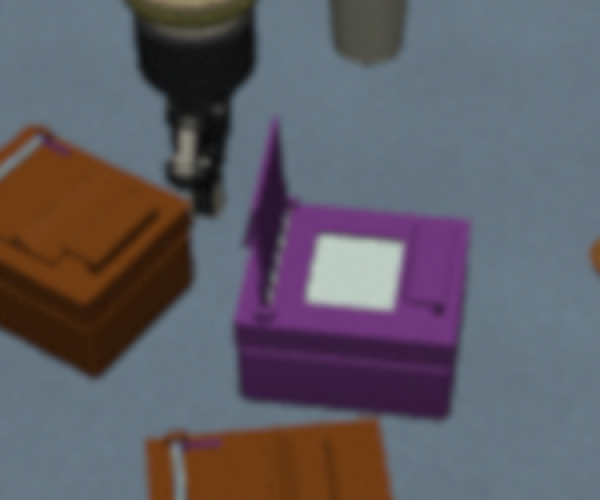

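```bash
python3 -m handwheel '0 0 15 0 0 0 0; 0 0 10 0 0 0 0; 0 0 8 0 0 0 0; 1 0 8 0 0 0 0; 1 0 7 0 0 0 0; 3 0 6 0 0 0 0; 0 0 0 0 0 0 0'; python3 -c "
from h import *
st()
for n in('side',):
    c=cams.camera(n);i=cv2.resize(c['color'],None,fx=4,fy=4,interpolation=cv2.INTER_CUBIC)
    a=proj(c,[C])[0].astype(int)*4; cv2.imwrite(f'pics/{n}4.png',i[max(a[1]-350,0):a[1]+150,a[0]-350:a[0]+250])"
```

```text
clock: 3.9
position: [0.5184, 0.0709, 0.1248]
ee_rot: [0.054, 0.705, -0.054, 0.705]
ft_force: [0.3, -0.4, 0.6]
grip_width: -0.005
t 3.9 tcp [0.5184 0.0709 0.1248] in cont mm [-45.7   0.  124.8] F cont [ 0.41 -0.36  0.6 ] grip -0.005
rot err to want (tool axes) [-0.    -0.     0.001]
```

View pics/side4.png

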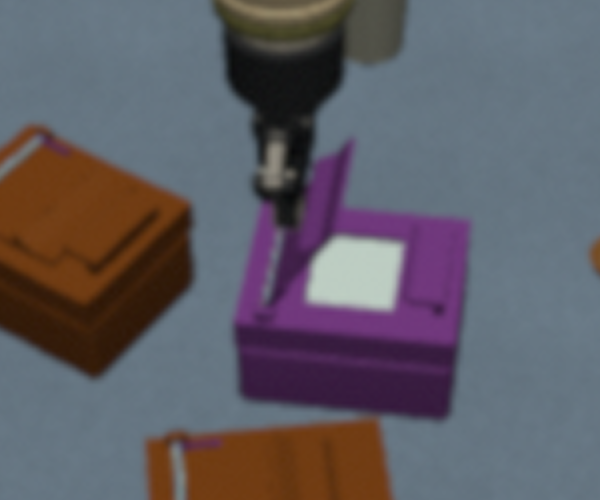

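```bash
python3 -m handwheel '4 0 4 0 0 0 0; 4 0 4 0 0 0 0; 4 0 3 0 0 0 0; 4 0 3 0 0 0 0; 5 0 2 0 0 0 0; 5 0 2 0 0 0 0; 3 0 1 0 0 0 0; 0 0 0 0 0 0 0'; python3 -c "
from h import *
st()
for n in('side',):
    c=cams.camera(n);i=cv2.resize(c['color'],None,fx=4,fy=4,interpolation=cv2.INTER_CUBIC)
    a=proj(c,[C])[0].astype(int)*4; cv2.imwrite(f'pics/{n}5.png',i[max(a[1]-350,0):a[1]+150,a[0]-350:a[0]+250])"
```

```text
clock: 4.75
position: [0.5366, 0.0683, 0.0957]
ee_rot: [0.053, 0.705, -0.054, 0.705]
ft_force: [0.0, 0.3, 1.0]
grip_width: 0.004
t 4.75 tcp [0.5366 0.0683 0.0957] in cont mm [-27.3   0.2  95.7] F cont [-0.01  0.3   0.97] grip 0.004
rot err to want (tool axes) [ 0.    -0.001  0.   ]
```

View pics/side5.png

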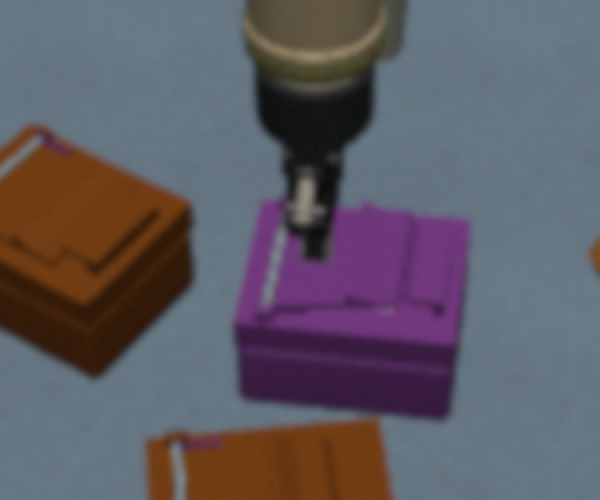

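Nearly flat, with a sliver of the opening still showing at (385,310). I'll inch down with the force in view.

```bash
python3 -m handwheel '2 0 0 0 0 0 0; 2 0 0 0 0 0 0; 0 0 0 0 0 0 0'; python3 -m handwheel '1 0 0 0 0 0 0; 0 0 0 0 0 0 0';python3 -m handwheel '0.5 0 0 0 0 0 0; 0 0 0 0 0 0 0'
```

```text
clock: 5.1
position: [0.5368, 0.0684, 0.0922]
ee_rot: [0.054, 0.705, -0.054, 0.705]
ft_force: [0.8, 0.1, 0.9]
grip_width: 0.004
clock: 5.3
position: [0.5368, 0.0684, 0.0913]
ee_rot: [0.054, 0.705, -0.054, 0.705]
ft_force: [0.0, -0.7, 0.5]
grip_width: -0.0
clock: 5.5
position: [0.5368, 0.0684, 0.0908]
ee_rot: [0.054, 0.705, -0.054, 0.705]
ft_force: [0.7, -0.6, 1.7]
grip_width: -0.001
```

```bash
python3 -m handwheel '0.7 0 0 0 0 0 0; 0 0 0 0 0 0 0'; python3 -m handwheel '0.5 0 0 0 0 0 0; 0 0 0 0 0 0 0'
```

```text
clock: 5.7
position: [0.5369, 0.0684, 0.0901]
ee_rot: [0.054, 0.705, -0.054, 0.705]
ft_force: [1.4, -0.6, 0.7]
grip_width: -0.001
clock: 5.9
position: [0.5369, 0.0684, 0.0899]
ee_rot: [0.054, 0.705, -0.054, 0.705]
ft_force: [-1.2, -0.5, 5.5]
grip_width: -0.0
```

```bash
python3 -c "
from h import *
st()
for n in('side',):
    c=cams.camera(n);i=cv2.resize(c['color'],None,fx=5,fy=5,interpolation=cv2.INTER_CUBIC)
    a=proj(c,[C])[0].astype(int)*5; cv2.imwrite(f'pics/{n}6.png',i[max(a[1]-300,0):a[1]+150,a[0]-250:a[0]+250])"
python3 -m handwheel '0 0 4 0 0 0 0; 0 0 4 0 0 0 0; 0 0 4 0 0 0 0; 0 0 0 0 0 0 0'
```

```text
t 5.9 tcp [0.5369 0.0684 0.0899] in cont mm [-27.    0.3  89.9] F cont [-1.07 -0.67  5.45] grip -0.0
rot err to want (tool axes) [ 0.  0. -0.]
clock: 6.35
position: [0.5491, 0.0665, 0.0899]
ee_rot: [0.054, 0.705, -0.054, 0.705]
ft_force: [0.7, 0.0, 5.8]
grip_width: -0.0
```

View pics/side6.png

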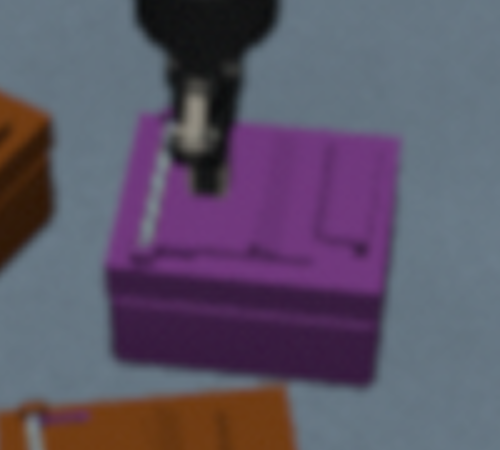

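The flap lies flat, its edge just short of the lip (edge about (318,190)). Next I push along.

```bash
python3 -m handwheel '0 0 2 0 0 0 0; 0 0 2 0 0 0 0; 0 0 0 0 0 0 0';python3 -m handwheel '0 0 2 0 0 0 0; 0 0 2 0 0 0 0; 0 0 0 0 0 0 0';python3 -m handwheel '0 0 2 0 0 0 0; 0 0 2 0 0 0 0; 0 0 0 0 0 0 0';  python3 -c "
from h import *
st()
for n in('side',):
    c=cams.camera(n);i=cv2.resize(c['color'],None,fx=5,fy=5,interpolation=cv2.INTER_CUBIC)
    a=proj(c,[C])[0].astype(int)*5; cv2.imwrite(f'pics/{n}7.png',i[max(a[1]-300,0):a[1]+150,a[0]-250:a[0]+250])"
```

```text
clock: 6.65
position: [0.5527, 0.0659, 0.0899]
ee_rot: [0.054, 0.705, -0.054, 0.705]
ft_force: [-0.7, -0.6, 5.4]
grip_width: 0.001
clock: 6.95
position: [0.5559, 0.0657, 0.0897]
ee_rot: [0.054, 0.706, -0.053, 0.704]
ft_force: [-3.3, 1.2, 6.7]
grip_width: 0.003
clock: 7.25
position: [0.5599, 0.0652, 0.0897]
ee_rot: [0.054, 0.706, -0.053, 0.704]
ft_force: [-3.3, 0.4, 7.8]
grip_width: 0.001
t 7.25 tcp [0.5599 0.0652 0.0897] in cont mm [-3.7  0.6 89.7] F cont [-3.33 -0.15  7.84] grip 0.001
rot err to want (tool axes) [ 0.    -0.002 -0.   ]
```

View pics/side7.png

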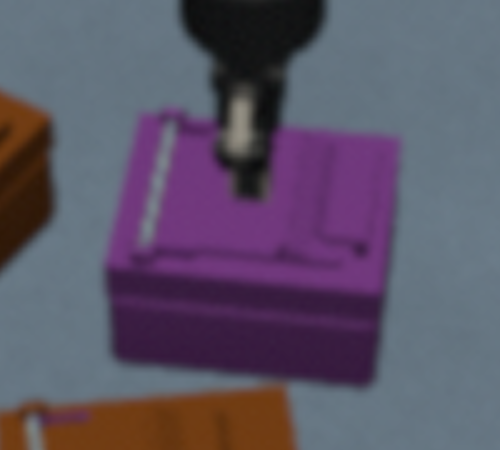

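Flap is sliding (edge now at ~(345,262), about 6-7 mm out) and the container hasn't moved. I'll continue until the end stop shows in the force.

```bash
python3 -m handwheel '0 0 2 0 0 0 0; 0 0 2 0 0 0 0; 0 0 0 0 0 0 0';python3 -m handwheel '0 0 1.5 0 0 0 0; 0 0 1.5 0 0 0 0; 0 0 0 0 0 0 0';python3 -m handwheel '0 0 1 0 0 0 0; 0 0 0 0 0 0 0'; python3 -c "
from h import *
st()
for n in('side',):
    c=cams.camera(n);i=cv2.resize(c['color'],None,fx=5,fy=5,interpolation=cv2.INTER_CUBIC)
    a=proj(c,[C])[0].astype(int)*5; cv2.imwrite(f'pics/{n}8.png',i[max(a[1]-300,0):a[1]+150,a[0]-250:a[0]+250])"
```

```text
clock: 7.6
position: [0.5639, 0.0646, 0.0897]
ee_rot: [0.054, 0.706, -0.053, 0.705]
ft_force: [-2.7, 1.5, 6.0]
grip_width: 0.002
clock: 7.9
position: [0.5668, 0.0641, 0.0896]
ee_rot: [0.054, 0.706, -0.053, 0.704]
ft_force: [-3.4, 0.9, 7.7]
grip_width: 0.001
clock: 8.1
position: [0.5677, 0.064, 0.0896]
ee_rot: [0.054, 0.706, -0.053, 0.704]
ft_force: [-3.5, 1.0, 6.1]
grip_width: 0.002
t 8.1 tcp [0.5677 0.064  0.0896] in cont mm [ 4.1  0.6 89.6] F cont [-3.64  0.43  6.06] grip 0.002
rot err to want (tool axes) [ 0.    -0.002 -0.   ]
```

View pics/side8.png

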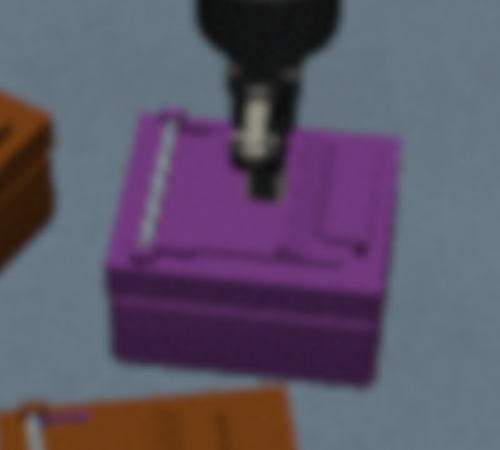

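Between these two pictures the flap hasn't moved (ridge end stays at (290,250)); from the first it moved ~30 px ≈ 16 mm, so friction already dragged it to its stop. I'll advance to the ridge to confirm.

```bash
python3 -m handwheel '0 0 1 0 0 0 0; 0 0 0 0 0 0 0'; python3 -m handwheel '0 0 1 0 0 0 0; 0 0 0 0 0 0 0';python3 -m handwheel '0 0 1 0 0 0 0; 0 0 0 0 0 0 0';python3 -m handwheel '0 0 1 0 0 0 0; 0 0 0 0 0 0 0'
```

```text
clock: 8.35
position: [0.5687, 0.0638, 0.0896]
ee_rot: [0.054, 0.706, -0.053, 0.704]
ft_force: [-3.4, 0.7, 6.5]
grip_width: 0.004
clock: 8.55
position: [0.5691, 0.0638, 0.0896]
ee_rot: [0.054, 0.706, -0.053, 0.704]
ft_force: [-6.4, 0.5, 9.3]
grip_width: -0.002
clock: 8.75
position: [0.5698, 0.0637, 0.0896]
ee_rot: [0.054, 0.706, -0.053, 0.704]
ft_force: [-8.3, 1.6, 10.6]
grip_width: 0.0
clock: 8.95
position: [0.5707, 0.0636, 0.0896]
ee_rot: [0.054, 0.706, -0.053, 0.704]
ft_force: [-9.0, 0.5, 10.9]
grip_width: 0.002
```

```bash
python3 -m handwheel '-0.5 0 -0.6 0 0 0 0; -0.4 0 -0.5 0 0 0 0; 0 0 0 0 0 0 0'; python3 -m handwheel '-0.5 0 -0.2 0 0 0 0; 0 0 0 0 0 0 0'
```

```text
clock: 9.25
position: [0.5707, 0.0634, 0.0901]
ee_rot: [0.054, 0.706, -0.053, 0.705]
ft_force: [-3.5, 0.9, 1.2]
grip_width: -0.002
clock: 9.45
position: [0.5706, 0.0634, 0.0906]
ee_rot: [0.054, 0.705, -0.054, 0.705]
ft_force: [-3.4, 1.9, 0.2]
grip_width: -0.003
```

```bash
python3 -m handwheel '-0.5 0 -1 0 0 0 0; -1 0 -1 0 0 0 0; 0 0 0 0 0 0 0'; python3 -m handwheel '-5 0 -1 0 0 0 0; -20 0 0 0 0 0 0; -30 0 0 0 0 0 0; -40 0 -30 0 0 0 0; -40 0 -40 0 0 0 0; 0 0 -40 0 0 0 0; 0 0 -20 0 0 0 0; 0 0 0 0 0 0 0';  python3 -c "
from h import *
st()
for n in('side','top'):
    c=cams.camera(n);i=cv2.resize(c['color'],None,fx=5,fy=5,interpolation=cv2.INTER_CUBIC)
    W=cloud(c);m=purple(c)&(W[...,2]>.077)&(W[...,2]<.11);D=W[m];print(n,cv2.minAreaRect(D[:,:2].astype(np.float32)*1000))
    L=(D-C)@Rc*1000
    for x in range(-60,75,6):
        s=L[(abs(L[:,0]-x)<3)&(abs(L[:,1])<30)]; print(x,len(s),np.median(s[:,2]).round(1) if len(s) else '',end='; ')
    a=proj(c,[C])[0].astype(int)*5; cv2.imwrite(f'pics/{n}9.png',i[max(a[1]-300,0):a[1]+150,a[0]-250:a[0]+250])"
```

```text
clock: 9.75
position: [0.5695, 0.0632, 0.0929]
ee_rot: [0.054, 0.705, -0.054, 0.705]
ft_force: [0.2, 0.4, -0.4]
grip_width: -0.001
clock: 10.55
position: [0.4425, 0.0831, 0.2237]
ee_rot: [0.054, 0.705, -0.052, 0.705]
ft_force: [-0.3, -0.1, 0.2]
grip_width: 0.002
t 10.55 tcp [0.4425 0.0831 0.2237] in cont mm [-122.5    0.6  223.7] F cont [-0.27 -0.16  0.16] grip 0.002
rot err to want (tool axes) [ 0.002  0.    -0.002]
side ((543.8252563476562, -32.663299560546875), (331.4014892578125, 155.19906616210938), 77.01616668701172)
-60 23 84.4; -54 0 ; -48 27 84.5; -42 35 85.1; -36 34 85.7; -30 30 89.8; -24 33 90.9; -18 36 90.6; -12 33 90.5; -6 34 90.6; 0 35 92.0; 6 33 91.8; 12 33 92.4; 18 30 93.7; 24 34 98.8; 30 37 96.5; 36 32 94.0; 42 33 98.5; 48 35 97.4; 54 36 97.2; 60 36 96.7; 66 36 96.1; 72 35 83.8; top ((464.7076416015625, 383.6711730957031), (183.68138122558594, 832.5133056640625), 17.243122100830078)
-60 0 ; -54 0 ; -48 0 ; -42 0 ; -36 2 84.9; -30 4 93.1; -24 1 91.3; -18 3 94.3; -12 4 91.6; -6 3 91.2; 0 2 92.7; 6 4 92.2; 12 8 91.8; 18 11 95.1; 24 16 99.1; 30 20 96.4; 36 29 94.2; 42 24 99.1; 48 22 97.5; 54 20 97.9; 60 24 97.6; 66 12 98.6; 72 26 85.4;
```

View pics/side9.png

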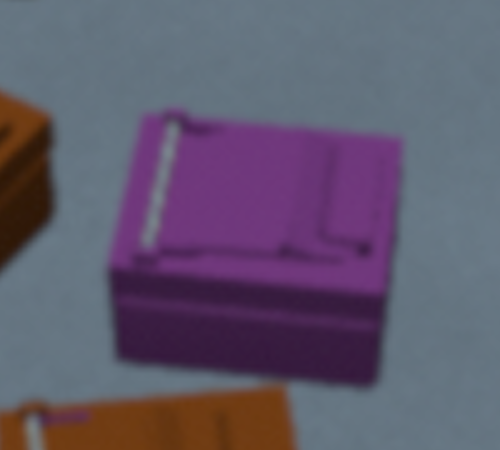

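View pics/top9.png

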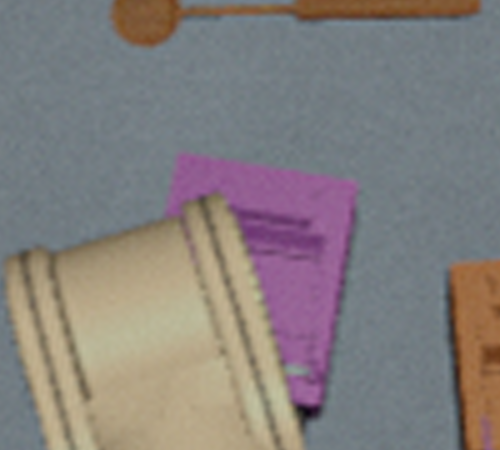

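The flap stays down: the ridge rises at container x ≈ 18-20 mm (about 17 expected at full slide), the edge is under the lip, and the arm is clear.

```bash
python3 -c "
from workcell import hand_in
print(hand_in())"
```

```text
the job is handed in; nothing more can be done
None
```

I closed the purple container, and the flap stayed tucked under the lip after I let go. I handed the job in at about 10.7 s on the robot's clock; no verdict came back.

**What I did:**
- With the fingers shut, I pushed the standing flap over from behind. I pressed it flat with about 5 N; the side picture showed its edge just short of the lip.
- I then pushed it along until it stopped, eased the pressure off and moved the arm clear.

**Last checks:**
- **Slide:** the ridge foot read about 18–20 mm in container x (about 17 expected at full slide), so the flap is out by roughly 14–16 mm, above the 11.5 mm needed. Depth there is coarse, and the container had moved about 2 mm.
- **Fold:** the flap's surface rises about 2 mm over 36 mm, a fold of roughly 0.03–0.05 rad, below the 0.07 limit.
- **Container:** it stands upright and moved only about 2 mm. The rectangle fit I meant to use as a last position check failed because it picked up other objects, so this comes from the pictures and the fingertip's travel.
- **Other objects:** I kept the arm away from the blender jar, the tumbler and the spoon, but did not measure them again at the end.

**What went differently:** fingertip friction dragged the flap to its stop before the ridge was reached. Pushing the ridge afterwards only raised the force to 9 N, which fits the flap being fully home.

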